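# Knock a stuck stile off its dowels

### The job

The dry-fitted stile is stuck and slightly racked on the two dowels of the rail that is clamped to the assembly board. Take the small round mallet and knock the stile loose with light taps on its inner edge, alternately left and right of the rail so that it walks off without racking, until a finger-wide gap (17 mm) has opened at both dowels; keep your hand off the stile until then. Then stand the mallet on its head on the bench beside the board, draw the stile by hand straight off the dowels and leave it lying flat on the board, well clear of them, with the other things on the bench left alone.

Things in the scene. Friction and masses are not known exactly. Their poses are not given: they have to be found in the camera images.
- jig: fixed pale plywood assembly board 300 (x) x 320 (y) x 12 mm, origin at the centre of its underside, z up. On it a brown wooden rail (x -140 to 0, y -45 to 45, z 12 to 40 mm) is clamped by two cleats and a bar with wing nuts, all at x < -80 mm and up to 72 mm high. Elsewhere the board is bare: room for the mallet at x -80 to 0 on both sides of the rail, for the stile up to x = 150 mm
- rail_end (a point): centre of the rail's end face, axes as the board's: +x is the way the stile comes off. Two parallel dowels 12 mm thick stand 48 mm out of this face at y = +30 and -30 mm; both lean the same way by up to 0.07 rad to the left or right, hidden in the stile, so the angle at which it binds cannot be measured, only felt
- stile: brown wooden bar 60 (x) x 290 (y) x 28 mm, 350 g, flat on the board, pushed onto the two dowels; origin at the centre of its underside, axes as the board's to about 0.1 rad. Its inner edge (x = -30 mm) faces the rail and is bare left and right of it, |y| = 45 to 145 mm. It starts 2 to 9 mm off the rail, racked to either side
- edge_left (a point): a place to tap, towards +x: on the stile's inner edge 105 mm left (+y) of its centre, at half its thickness. A tap turns the stile about the other dowel, this side coming up to 12 mm forward against 3 to 10 N; some 0.04 rad from the dowels' own direction it binds in the holes and the force climbs: stop (20 N bruises it) and tap the other side
- edge_right (a point): the same 105 mm to the right (-y). If one side binds at once, go to the other. The dowels' grip eases as the gap grows and is nearly gone when it is 17 mm at both dowels; 4 to 9 taps are usual
- hole_left (a point): mouth of the stile's left dowel hole, on the inner edge at y = +30 mm, half its thickness up; its x in the frame of rail_end is the gap there (0 when home, 48 mm when just off the dowel)
- hole_right (a point): the same for the right hole, y = -30 mm
- mallet: small turned wooden mallet, 220 g, standing upright on its head on the bench, handle up: dark head, a plain cylinder 60 mm in diameter and 42 mm high (it strikes with its side, any way round), above it a straight pale handle 24 mm in diameter up to 104 mm; origin at the centre of the head's underside. Held upright just over the board, its head meets the stile's edge
- tape_measure: yellow tape measure 38 x 102 x 65 mm standing on the bench beside the board; leave alone
- paint_can: dark metal can 87 mm wide, 112 mm high, behind the board; leave alone
- pencil: red pencil 158 mm long, on the bench; leave alone
- dowel_spare: spare dowel 10 mm thick, 130 mm long, on the bench behind the board; leave alone

How it is judged (in metres and radians):
On the way, in this order (a step that is already met when the one before it is completed fails the run):
1. the stile has been knocked at least 16 mm off the rail at both dowels (x of each of hole_left, hole_right in the frame of rail_end above 0.016 m), for 0.2 s.
2. the mallet stands upright on the bench, let go (angle between mallet's own z axis and vertical below 0.1 rad and height (world z) of mallet below 0.006 m and contact force between mallet and the fingers below 0.1 N and linear speed of mallet below 0.02 m/s), for 0.2 s.
At the end, for the whole second after the job is handed in: The stile lies flat on the board at rest, its inner edge more than 52 mm from the rail's end at both dowel holes (4 mm clear of the dowels) and its centre still over the board; the mallet stands upright on its head on the bench (x of each of hole_left, hole_right in the frame of rail_end above 0.052 m and x of stile in the frame of jig below 0.15 m and angle between stile's own z axis and vertical below 0.06 rad and z of stile in the frame of jig between 0.008 and 0.017 m and linear speed of each of stile, mallet below 0.02 m/s and angle between mallet's own z axis and vertical below 0.1 rad and height (world z) of mallet below 0.006 m); the robot touches nothing.
It fails at once if a blow or push of the mallet on the stile above 20 N (light taps) (contact force between mallet and stile above 20 N).
It fails at once if the stile racked more than 0.17 rad from square to the rail while the gap is below 16 mm at a dowel (angle between the x axis of stile and the x axis of jig, either way round above 0.17 rad and x of any of hole_left, hole_right in the frame of rail_end below 0.016 m).
It fails at once if the hand or arm on the stile before it is knocked 14 mm off at both dowels (contact force between any of the fingers, the arm and stile above 1 N and x of any of hole_left, hole_right in the frame of rail_end below 0.014 m).
It fails at once if the mallet or hand driven into the board or rail above 40 N (contact force between any of mallet, the fingers and jig above 40 N).
It fails at once if another thing on the bench moved more than 20 mm or tipped (distance of any of tape_measure, paint_can, pencil, dowel_spare from where it was at the start of the episode above 0.02 m or angle between paint_can's own z axis and vertical above 0.3 rad).
It also fails if it takes over 72 s, if anything falls off the work surface, if the arm or the gripper's body presses on something with over 40 N, if the wrist force passes 120 N, or if a joint passes its speed limit or range.

### The arm

A 7-joint arm with a two-finger parallel gripper is mounted at the origin on a cart in front of the work surface, level with it; the furniture and walls round the work are solid. World frame = base frame: x ahead of the robot, y to its left, z up, the work surface at z = 0. Lengths are in m, angles in degrees, forces in N, time in s.
With the tool pointing down it reaches from about 0.4 to 0.85 m from the base axis. Payload 4.5 kg.
Tool frame: the origin (TCP) lies midway between the tips of the shut fingers; the grasp point (between the pads) lies 19 mm behind it; z points along the fingers, y is the line along which they close (so a half turn about z gives the same grasp; the last joint's range is limited). The gripper opens to 88 mm and grips with 3 to 60 N. Pads are 18 mm wide; open, the fingers measure 123 mm over their backs; the gripper's body (75 mm by 187 mm) begins 45 mm behind the grasp point.
Start: joints at [-74.209, 39.483, -11.15, 89.685, 9.013, 51.709, -12.324], TCP at [0.15, 0.607, 0.239] pointing down, gripper open.
Joint ranges: [-172.22, 172.22], [-26.19, 119.32], [-84.43, 86.54], [7.71, 146.69], [-57.33, 237.33], [2.42, 119.75], [-152.13, 152.13]. Speed limits (degrees/s): [147.25, 147.25, 180, 180, 180, 180, 180].

### API

Orientations are given as [roll, pitch, yaw] about the fixed x, y, z axes, in that order (R = Rz(yaw) Ry(pitch) Rx(roll)).
In Python, from bench import env gives the robot as it stands. The module is installed in compiled form; this text tells all that it offers.
- The arm moves only by the tool send_rows, never from a script. Its arguments are lists of equal length, an entry for each row: "slide": the shift along the tool's x, y, z in units of 25 mm (1.0 is 25 mm), a list of three; "dr": the turn, a rotation vector about the tool's x, y, z in units of 6 degrees (1.0 is 6 degrees), a list of three; "hand": the opening, from 0 (shut) to 1 (fully open). A call has 1 to 10 rows; each row is the pose to reach, as a shift and turn from the pose commanded when the call began, along the tool's axes at that moment; what a row does not reach only later rows make up. A row lasts 1/12 s, in which the tool goes at most 41.7 mm and 7.16 degrees, less where a joint would pass 70% of its speed; a pose out of reach is approached as far as the arm can. A call with a gripper value outside its range is refused whole. The fingers move at their own pace and stop on an object; "grip_force" is the grip in N (left out, the last holds). Time passes only in rows, so rows that repeat a pose let the fingers close. It gives the time, the measured TCP pose, the force, the opening and the grip force at its end, in the units of the state.
- env.state(): the state, without advancing time (a new reading comes with each control period).
- env.capture(name): name is "side" or "top" or "wrist"; returns the picture (420x560x3 uint8, red, green, blue); there is no depth.
- env.get_calibration(name): a dict with "intrinsics" (3x3 intrinsics, pixels), "k1" (the pictures are not rectified: a ray, as slopes to the right and down, at radius r is drawn at 1 + k1 r^2 times it, then the intrinsics apply), "R" (3x3) and "t" (3): a world point X has camera coordinates R X + t; the wrist camera has in their place "T_tool_cam" (4x4, takes a point from camera to tool coordinates, whose origin is the TCP and whose axes are the flange's). Camera axes: x right, y down, z forward; pixel columns grow to the right and rows downward; lengths in m; the calibration is good to about 2 mm. A picture is of the moment at which its call begins: read the wrist's pose just before it. get_calibration takes no time and is no camera call.
- env.hand_in(): hands the job in; it is judged then, once.
The state is a dict: "time": time; "joints": joint angles; "joint_vel": joint speeds; "joint_efforts": joint torques, N m; "ee_pos": TCP position; "tool_rot": TCP orientation; "contact_force": force on the tool from outside, world axes, zero at the start; "moment": the same for the moment, N m; "finger_gap": opening from 0.0 (shut) to 1.0 (fully open); "grasp_force": force on a finger pad.
Only numpy, scipy, OpenCV 4.12 (cv2) and the standard library are available. Lean on these libraries where they do the work, as an engineer would, in place of code of your own. Each camera call takes 0.05 s, during which the arm holds its last target. There are 200 camera calls.

## Working session

There is one attempt and no reset: what is moved stays moved. The work goes in short steps, Python scripts to look and compute and a tool call to move; the robot and the scene stay as the last step left them, time stands still between calls to the robot, and variables do not carry over. Pictures are saved under pics/ and viewed, at most 12 in all, crops included, and the job is handed in when it is done.

Besides the shell and the picture viewer there is one more tool, called as name(argument=value, ...) on one line, values as JSON. send_rows: Moves the arm, as the interface text tells. Its arguments: {"type":"object","properties":{"slide":{"type":"array"},"dr":{"type":"array"},"hand":{"type":"array"},"grip_force":{"type":"number"}},"required":["slide","dr","hand"]}

```bash
mkdir -p pics
cat > h.py <<'E'
from bench import env
import numpy as np, cv2
from scipy.spatial.transform import Rotation as Ro
def cal(n):
    c=env.get_calibration(n)
    if 'R' in c: return c,np.array(c['R']),np.array(c['t'])
    s=env.state();Rt=Ro.from_euler('xyz',s['tool_rot'],degrees=True).as_matrix()
    T=np.array(c['T_tool_cam']);Rc=Rt@T[:3,:3];p=Rt@T[:3,3]+np.array(s['ee_pos'])
    return c,Rc.T,-Rc.T@p
def px2w(n,u,v,z,C=None):
    c,R,t=C or cal(n);K=np.array(c['intrinsics']);k=c['k1']
    d=np.array([(u-K[0,2])/K[0,0],(v-K[1,2])/K[1,1]]);x=d.copy()
    for _ in range(20): x=d/(1+k*(x@x))
    r=R.T@np.array([x[0],x[1],1]);o=-R.T@t
    return o+r*(z-o[2])/r[2]
def w2px(n,X,C=None):
    c,R,t=C or cal(n);K=np.array(c['intrinsics']);q=R@np.array(X)+t;x=q[:2]/q[2]
    x=x*(1+c['k1']*(x@x));return K[:2,:2]@x+K[:2,2]
def snap(n,name,box=None,s=1):
    im=env.capture(n)[:,:,::-1]
    cv2.imwrite('pics/raw_'+name+'.png',im)
    if box: im=im[box[1]:box[3],box[0]:box[2]]
    cv2.imwrite('pics/'+name+'.png',cv2.resize(im,None,fx=s,fy=s,interpolation=cv2.INTER_CUBIC))
E
python3 - <<'E'
from h import *
print(env.state())
for n in('top','side'): snap(n,n+'0',None,1.4); c,R,t=cal(n);print(n,-R.T@t,R[2],c['k1'],c['intrinsics'])
print(env.get_calibration('wrist'))
E
```

```text
{'time': 0.0, 'joints': array([-74.20877566,  39.53310003, -11.14224675,  89.74715701,
         9.01131357,  51.7085087 , -12.3246825 ]), 'joint_vel': array([ 0.05728498,  0.00620528, -0.01047755,  0.02289432,  0.07558059,
       -0.03356485,  0.00177113]), 'joint_efforts': array([-2.92066952e-04, -5.27567768e+01, -1.26708515e+00, -1.53432083e+01,
       -5.26135869e-02,  6.43111693e-03,  1.65874617e-04]), 'ee_pos': array([0.14957326, 0.60616718, 0.23789916]), 'tool_rot': array([-1.79893133e+02,  8.38970533e-03,  1.66147325e+02]), 'contact_force': array([0.29272928, 0.30563077, 0.42119939]), 'moment': array([-0.01428053,  0.05284202, -0.01858791]), 'grasp_force': 0.0, 'finger_gap': 1.0000191643722574}
top [ 0.40654136 -0.08092176  1.21190309] [ 0.18594879  0.00928469 -0.98251557] -0.010968582719477826 [[500.20466176   0.         282.76913373]
 [  0.         500.20466176 208.63583987]
 [  0.           0.           1.        ]]
side [-0.10420433 -0.10430469  1.34668078] [ 0.4970189   0.00346481 -0.8677328 ] -0.11564227218676953 [[524.09863412   0.         289.72356427]
 [  0.         524.09863412 209.18582278]
 [  0.           0.           1.        ]]
{'intrinsics': array([[289.82297658,   0.        , 278.65569814],
       [  0.        , 289.82297658, 212.6951075 ],
       [  0.        ,   0.        ,   1.        ]]), 'k1': -0.06124164927970646, 'T_tool_cam': array([[-4.52610009e-04, -9.64930646e-01, -2.62504559e-01,
         6.70330004e-02],
       [ 9.99999627e-01, -2.43752487e-04, -8.28197409e-04,
         1.04882837e-03],
       [ 7.35166922e-04, -2.62504836e-01,  9.64930397e-01,
        -1.46178219e-01],
       [ 0.00000000e+00,  0.00000000e+00,  0.00000000e+00,
         1.00000000e+00]])}
```

View pics/top0.png

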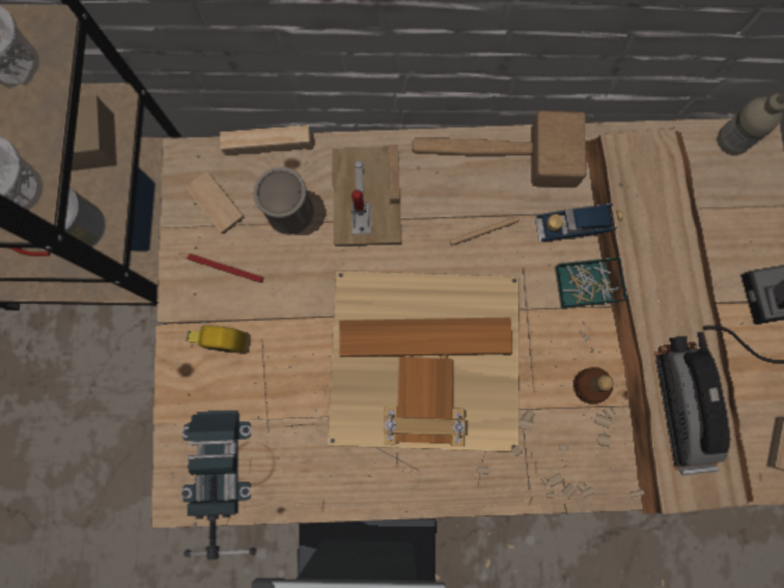

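View pics/side0.png

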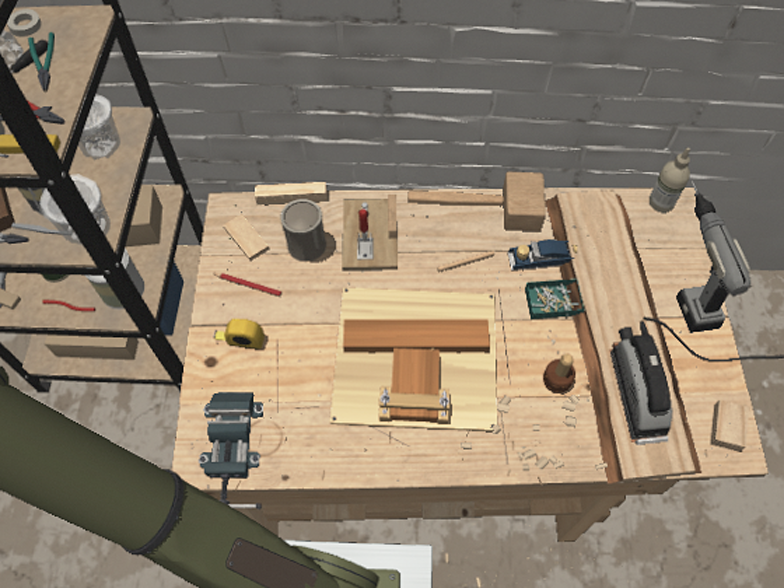

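The top view shows the board at x 331–519, y 273–450, with the rail below the stile. The mallet stands to its right at about (597,384), the tape at (222,338) and the can at (282,200). I'll enlarge that area.

Run:
```python
from h import *
im=cv2.imread('pics/raw_top0.png')[185:330,230:450]
cv2.imwrite('pics/c1.png',cv2.resize(im,None,fx=3.6,fy=3.6,interpolation=cv2.INTER_CUBIC))
```

```text
(no output)
```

View pics/c1.png

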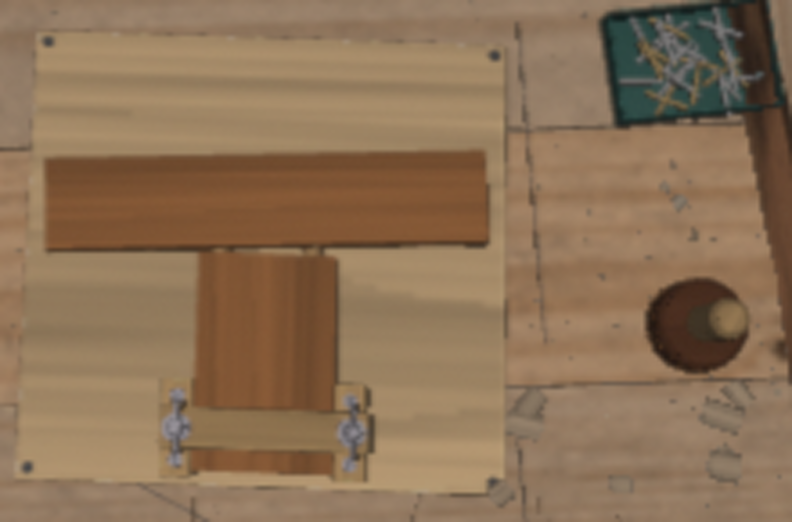

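Run:
```python
from h import *
f=lambda x,y,z:px2w('top',230+x/3.6,185+y/3.6,z)[:2].round(4)
B=np.array([f(*p,.012) for p in((38,33),(506,46),(503,493),(14,478))]);print('board',B,B.mean(0))
for a,b in((0,1),(1,2),(2,3),(3,0)): d=B[b]-B[a];print(np.hypot(*d),np.degrees(np.arctan2(d[1],d[0])))
S=np.array([f(*p,.04) for p in((45,158),(486,151),(489,243),(46,250))]);print('stile',S,S.mean(0))
for a,b in((0,1),(1,2),(2,3),(3,0)): d=S[b]-S[a];print(np.hypot(*d),np.degrees(np.arctan2(d[1],d[0])))
R=np.array([f(*p,.04) for p in((199,252),(337,258))]);print('rail',R,R.mean(0),np.degrees(np.arctan2(*(R[1]-R[0])[::-1])))
print('handle',f(729,319,.104),'head',f(697,324,.03))
```

```text
board [[ 0.6682  0.0347]
 [ 0.664  -0.2842]
 [ 0.3668 -0.2775]
 [ 0.3712  0.0409]] [ 0.51755  -0.121525]
0.3189276563736673 -90.75455742170112
0.2972755119413639 178.70855750201426
0.3184304005587406 89.20827454780817
0.2970647067559525 -1.1958998142225
stile [[ 0.5781  0.0247]
 [ 0.5872 -0.2651]
 [ 0.5267 -0.2662]
 [ 0.5176  0.0222]] [ 0.5524 -0.1211]
0.2899428391942108 -88.20144814613462
0.060509999173690404 -178.95837332399003
0.2885435322442699 91.8072769120298
0.06055163086160438 2.3662479914557855
rail [[ 0.5178 -0.0775]
 [ 0.5154 -0.1673]] [ 0.5166 -0.1224] -91.53092588611017
handle [ 0.4758 -0.402 ] head [ 0.4769 -0.4025]
```

```bash
cat >> h.py <<'E'
def go(p,yaw=90.,pitch=0.):
    s=env.state();R=Ro.from_euler('xyz',s['tool_rot'],degrees=True)
    d=R.inv().apply(np.array(p)-s['ee_pos'])/.025
    w=(R.inv()*Ro.from_euler('xyz',[180,pitch,yaw],degrees=True)).as_rotvec(degrees=True)/6
    print('slide',d.round(3),'dr',w.round(3),'dist',np.linalg.norm(d)*25,'deg',np.linalg.norm(w)*6)
E
python3 -c "
from h import *
go([.45,.2,.25])"
```

```text
slide [-15.557 -12.902  -0.456] dr [-1.2000e-02  1.2000e-02  1.2692e+01] dist 505.4155890041255 deg 76.15160768398218
```

send_rows(slide=[[-15.56,-12.9,-0.46],[-15.56,-12.9,-0.46],[-15.56,-12.9,-0.46],[-15.56,-12.9,-0.46],[-15.56,-12.9,-0.46],[-15.56,-12.9,-0.46],[-15.56,-12.9,-0.46],[-15.56,-12.9,-0.46],[-15.56,-12.9,-0.46],[-15.56,-12.9,-0.46]], dr=[[0,0,12.69],[0,0,12.69],[0,0,12.69],[0,0,12.69],[0,0,12.69],[0,0,12.69],[0,0,12.69],[0,0,12.69],[0,0,12.69],[0,0,12.69]], hand=[1,1,1,1,1,1,1,1,1,1])

```text
time: 0.93
ee_pos: [0.3979, 0.2701, 0.2482]
tool_rot: [-180.0, 0.0, 94.2]
contact_force: [1.6, 0.6, 0.2]
finger_gap: 0.998
grasp_force: 0.0
```

```bash
python3 -c "
from h import *
go([.4765,-.402,.2]);print(env.state()['joints'])"
```

```text
slide [-27.042   1.169   1.927] dr [-0.003  0.     0.699] dist 678.3837305771478 deg 4.193272140761824
[-44.33041879  28.22721966   7.12017111 113.79804738  -5.44272326
  38.30140726 -29.57940456]
```

send_rows(slide=[[-26,1,1.5],[-26,1,1.5],[-26,1,1.5],[-26,1,1.5],[-26,1,1.5],[-26,1,1.5],[-26,1,1.5],[-26,1,1.5],[-26,1,1.5],[-26,1,1.5]], dr=[[0,0,0.6],[0,0,0.6],[0,0,0.6],[0,0,0.6],[0,0,0.6],[0,0,0.6],[0,0,0.6],[0,0,0.6],[0,0,0.6],[0,0,0.6]], hand=[1,1,1,1,1,1,1,1,1,1])

```text
time: 1.77
ee_pos: [0.4457, -0.1431, 0.2239]
tool_rot: [-180.0, -0.0, 90.9]
contact_force: [1.0, 0.3, 0.8]
finger_gap: 0.998
grasp_force: 0.0
```

```bash
python3 -c "
from h import *
go([.4765,-.402,.18]);print(env.state()['joints'])"
```

```text
slide [-10.374   1.063   1.753] dr [-0.004 -0.004  0.155] dist 264.3548871754924 deg 0.9333974867690001
[ 10.03976842  29.44813868   3.24652733 117.34963419  -2.93724506
  33.3039157   16.25669832]
```

send_rows(slide=[[-10,1,1.6],[-10,1,1.6],[-10,1,1.6],[-10,1,1.6],[-10,1,1.6],[-10,1,1.6],[-10,1,1.6],[-10,1,1.6],[-10,1,1.6],[-10,1,1.6]], dr=[[0,0,0.1],[0,0,0.1],[0,0,0.1],[0,0,0.1],[0,0,0.1],[0,0,0.1],[0,0,0.1],[0,0,0.1],[0,0,0.1],[0,0,0.1]], hand=[1,1,1,1,1,1,1,1,1,1])

```text
time: 2.6
ee_pos: [0.4755, -0.3883, 0.1841]
tool_rot: [-180.0, -0.1, 90.5]
contact_force: [0.3, 0.2, 0.2]
finger_gap: 1.0
grasp_force: 0.0
```

```bash
python3 -c "
from h import *
go([.4765,-.402,.065]);snap('wrist','w1');print(w2px('wrist',[.4765,-.402,.104]))"
```

```text
slide [-0.557  0.036  4.762] dr [-0.003 -0.021  0.077] dist 119.85485512770097 deg 0.47874152178552454
[278.96489675 236.38355685]
```

View pics/w1.png

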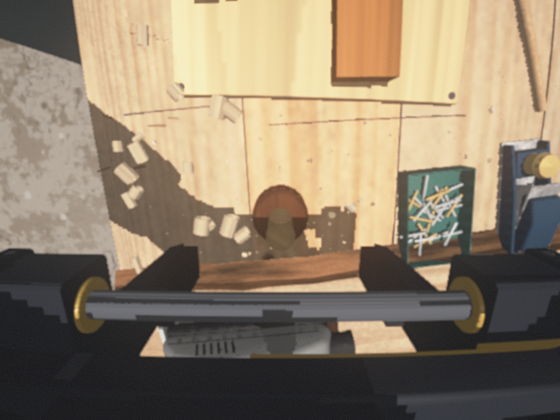

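The wrist view shows the handle top at about (280,235). The projection predicted (279,236), so the mallet pose is confirmed. Next I descend and grip.

send_rows(slide=[[-0.56,0.03,1],[-0.56,0.03,2],[-0.56,0.03,3.2],[-0.56,0.03,4.2],[-0.56,0.03,4.9],[-0.56,0.03,4.9],[-0.56,0.03,4.9],[-0.56,0.03,4.9],[-0.56,0.03,4.9],[-0.56,0.03,4.9]], dr=[[0,0,0],[0,0,0],[0,0,0],[0,0,0],[0,0,0],[0,0,0],[0,0,0],[0,0,0],[0,0,0],[0,0,0]], hand=[1,1,1,1,1,1,0.7,0.4,0.2,0.2], grip_force=60)

```text
time: 3.48
ee_pos: [0.4769, -0.4052, 0.0633]
tool_rot: [179.9, 0.1, 90.3]
contact_force: [0.3, -0.4, -0.2]
finger_gap: 0.722
grasp_force: 0.0
```

send_rows(slide=[[0,0,0],[0,0,0],[0,0,0],[0,0,0],[0,0,0],[0,0,0]], dr=[[0,0,0],[0,0,0],[0,0,0],[0,0,0],[0,0,0],[0,0,0]], hand=[0,0,0,0,0,0], grip_force=60)

```text
time: 3.98
ee_pos: [0.4762, -0.4048, 0.0617]
tool_rot: [180.0, 0.0, 90.3]
contact_force: [2.0, -0.3, -2.3]
finger_gap: 0.265
grasp_force: 10.2
```

send_rows(slide=[[0,0,-0.5],[0,0,-1.5],[0,0,-2.5],[0,0,-3.5],[15.2,-0.1,-3.5],[15.2,-0.1,-3.5],[15.2,-0.1,-3.5],[15.2,-0.1,-3.5],[15.2,-0.1,-3.5],[15.2,-0.1,-3.5]], dr=[[0,0,0],[0,0,0],[0,0,0],[0,0,0],[0,0,0],[0,0,0],[0,0,0],[0,0,0],[0,0,0],[0,0,0]], hand=[0,0,0,0,0,0,0,0,0,0])

```text
time: 4.82
ee_pos: [0.4725, -0.153, 0.1499]
tool_rot: [180.0, -0.0, 90.3]
contact_force: [1.2, 0.5, -1.9]
finger_gap: 0.256
grasp_force: 60.0
```

```bash
python3 -c "
from h import *
go([.478,-.020,.15],89);print(env.state()['joints'],env.state()['finger_gap'])"
```

```text
slide [ 5.318e+00  2.490e-01 -1.000e-03] dr [ 0.004 -0.002  0.216] dist 133.08651906492153 deg 1.294258939133886
[ 10.48950649  38.45472829   3.44779847 116.92412054  -5.16725348
  24.73661451  18.17912658] 0.25625933135257795
```

send_rows(slide=[[5.1,0.25,0],[5.1,0.25,0],[5.1,0.25,0],[5.1,0.25,0],[5.1,0.25,0],[5.1,0.25,0],[5.1,0.25,0],[5.1,0.25,1.4],[5.1,0.25,2.4],[5.1,0.25,2.4]], dr=[[0,0,0.2],[0,0,0.2],[0,0,0.2],[0,0,0.2],[0,0,0.2],[0,0,0.2],[0,0,0.2],[0,0,0.2],[0,0,0.2],[0,0,0.2]], hand=[0,0,0,0,0,0,0,0,0,0])

```text
time: 5.65
ee_pos: [0.4761, -0.0293, 0.0862]
tool_rot: [-179.6, 0.0, 88.9]
contact_force: [-1.1, -0.8, -2.5]
finger_gap: 0.254
grasp_force: 60.0
```

```bash
python3 -c "
from h import *
go([.480,-.020,.079],89)
snap('top','t2',(230,185,450,330),3.6)"
```

```text
slide [0.377 0.152 0.285] dr [-0.062  0.006 -0.014] dist 12.407295888072753 deg 0.3822120483579341
```

View pics/t2.png

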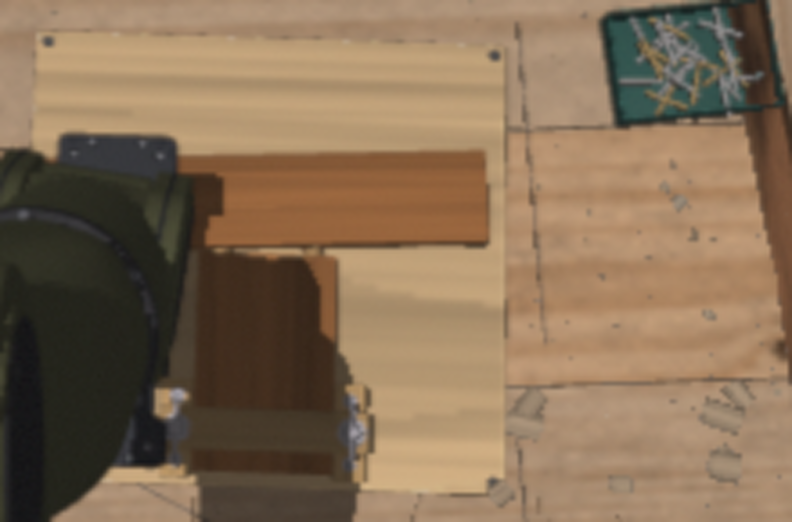

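The hand is over the left side, the stile hasn't moved (right end at 486,200), and the arm hides the tap point. I'll settle here, then feel my way forward.

send_rows(slide=[[0.2,0,0.1],[0.2,0.1,0.2],[0.2,0.15,0.2],[0.2,0.15,0.2],[0.2,0.15,0.2]], dr=[[0,0,0],[0,0,0],[0,0,0],[0,0,0],[0,0,0]], hand=[0,0,0,0,0])

```text
time: 6.12
ee_pos: [0.4829, -0.0223, 0.0849]
tool_rot: [179.9, -0.0, 89.1]
contact_force: [0.3, -0.3, -1.1]
finger_gap: 0.258
grasp_force: 60.0
```

send_rows(slide=[[0,0.05,0],[0,0.1,0],[0,0.15,0],[0,0.2,0],[0,0.2,0]], dr=[[0,0,0],[0,0,0],[0,0,0],[0,0,0],[0,0,0]], hand=[0,0,0,0,0])

```text
time: 6.53
ee_pos: [0.4877, -0.0224, 0.0842]
tool_rot: [180.0, -0.0, 89.1]
contact_force: [1.0, -0.5, -1.0]
finger_gap: 0.257
grasp_force: 60.0
```

send_rows(slide=[[0,0.04,0],[0,0.08,0],[0,0.12,0],[0,0.12,0]], dr=[[0,0,0],[0,0,0],[0,0,0],[0,0,0]], hand=[0,0,0,0])

```text
time: 6.87
ee_pos: [0.49, -0.0224, 0.0841]
tool_rot: [-180.0, -0.0, 89.1]
contact_force: [-0.2, 0.5, -2.4]
finger_gap: 0.259
grasp_force: 60.0
```

send_rows(slide=[[0,0.04,0],[0,0.08,0],[0,0.12,0],[0,0.12,0]], dr=[[0,0,0],[0,0,0],[0,0,0],[0,0,0]], hand=[0,0,0,0])

```text
time: 7.2
ee_pos: [0.4906, -0.0224, 0.084]
tool_rot: [-179.7, -0.0, 89.1]
contact_force: [-5.1, -0.3, 0.8]
finger_gap: 0.259
grasp_force: 60.0
```

send_rows(slide=[[0,0.04,0],[0,0.08,0],[0,0.08,0]], dr=[[0,0,0],[0,0,0],[0,0,0]], hand=[0,0,0])

```text
time: 7.45
ee_pos: [0.4911, -0.0224, 0.0839]
tool_rot: [-179.5, -0.0, 89.1]
contact_force: [-8.7, 0.3, 3.7]
finger_gap: 0.261
grasp_force: 60.0
```

send_rows(slide=[[0,0.04,0],[0,0.04,0],[0,0.04,0]], dr=[[0,0,0],[0,0,0],[0,0,0]], hand=[0,0,0])

```text
time: 7.7
ee_pos: [0.4913, -0.0224, 0.0838]
tool_rot: [-179.4, -0.0, 89.1]
contact_force: [-8.4, 0.8, 2.9]
finger_gap: 0.259
grasp_force: 60.0
```

send_rows(slide=[[0,0.04,0],[0,0.04,0],[0,0.04,0]], dr=[[0,0,0],[0,0,0],[0,0,0]], hand=[0,0,0])

```text
time: 7.95
ee_pos: [0.4925, -0.0221, 0.0837]
tool_rot: [-179.5, -0.0, 89.1]
contact_force: [-7.9, 1.2, 1.6]
finger_gap: 0.258
grasp_force: 60.0
```

send_rows(slide=[[0,0.04,0],[0,0.04,0],[0,0.04,0]], dr=[[0,0,0],[0,0,0],[0,0,0]], hand=[0,0,0])

```text
time: 8.2
ee_pos: [0.4928, -0.0221, 0.0837]
tool_rot: [-179.4, -0.0, 89.1]
contact_force: [-8.4, 0.4, 3.3]
finger_gap: 0.255
grasp_force: 60.0
```

send_rows(slide=[[0,0.04,0],[0,0.08,0],[0,0.12,0],[0,0.12,0]], dr=[[0,0,0],[0,0,0],[0,0,0],[0,0,0]], hand=[0,0,0,0])

```text
time: 8.53
ee_pos: [0.4942, -0.0219, 0.0836]
tool_rot: [-179.2, -0.1, 89.2]
contact_force: [-10.4, 1.5, 5.5]
finger_gap: 0.256
grasp_force: 60.0
```

send_rows(slide=[[0,0.04,0],[0,0.08,0],[0,0.08,0]], dr=[[0,0,0],[0,0,0],[0,0,0]], hand=[0,0,0])

```text
time: 8.78
ee_pos: [0.4946, -0.0219, 0.0835]
tool_rot: [-179.0, -0.1, 89.2]
contact_force: [-12.9, 0.6, 6.8]
finger_gap: 0.261
grasp_force: 60.0
```

send_rows(slide=[[0,-0.3,0],[0,-0.6,-0.3],[0,-0.6,-1.0],[0,-0.6,-1.8],[-2,-0.6,-1.8],[-4,-0.6,-1.8],[-6,-0.6,-1.8],[-8.3,-0.6,-1.8],[-8.3,-0.6,-1.8],[-8.3,-0.6,-1.8]], dr=[[0,0,0],[0,0,0],[0,0,0],[0,0,0],[0,0,0],[0,0,0],[0,0,0],[0,0,0],[0,0,0],[0,0,0]], hand=[0,0,0,0,0,0,0,0,0,0])

```text
time: 9.62
ee_pos: [0.4847, -0.2429, 0.1307]
tool_rot: [179.7, 0.6, 88.3]
contact_force: [0.8, -0.5, -2.6]
finger_gap: 0.259
grasp_force: 60.0
```

```bash
python3 -c "
from h import *
go([.486,-.230,.084],89)
snap('wrist','w3')"
```

```text
slide [0.538 0.024 1.862] dr [ 0.054  0.104 -0.117] dist 48.45625596076531 deg 0.9933652583152032
```

View pics/w3.png

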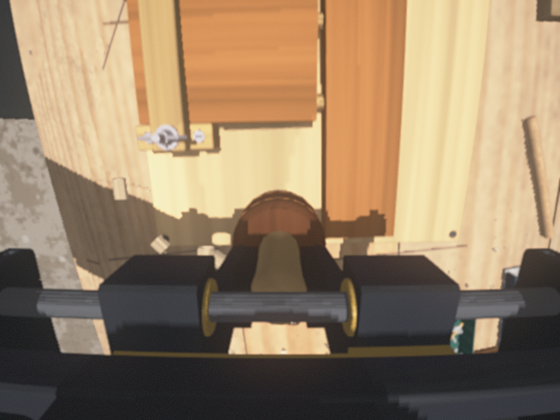

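The wrist view shows the rail end edge at x≈317, the stile's inner edge from (323,2) to (327,232), and the dowels at (320,18) and (320,101). The mallet is upright in the grip.

```bash
cat >> h.py <<'E'
def gaps(rail,stile,n='wrist'):
    a,b=[px2w(n,*p,.04) for p in rail]; c,d=[px2w(n,*p,.04) for p in stile]
    fr=lambda y:a[0]+(b[0]-a[0])*(y-a[1])/(b[1]-a[1]); fs=lambda y:c[0]+(d[0]-c[0])*(y-c[1])/(d[1]-c[1])
    for y in(-.017,-.0922,-.1522,-.227): print(y,'rail',fr(y).round(4),'stile',fs(y).round(4),'gap',((fs(y)-fr(y))*1e3).round(1))
E
python3 -c "
from h import *
im=cv2.imread('pics/raw_w3.png')[0:240,290:350]
for v in(5,15,40,60,80,98,110,118,150,190,225): 
  print(v,' '.join('%d'%x for x in im[v,18:42].astype(int).sum(1)//3))
gaps([(317,5),(316,118)],[(323,5),(327,225)])"
```

```text
5 139 138 139 137 137 137 136 136 138 156 176 170 121 75 67 67 76 103 133 150 152 151 152 150
15 152 152 151 152 151 151 152 152 152 158 167 174 175 176 161 122 84 95 129 151 153 152 152 151
40 147 149 148 149 147 148 148 148 152 171 181 150 102 78 73 71 72 94 133 153 156 154 155 152
60 158 157 156 157 156 157 157 156 166 187 198 172 119 84 76 74 75 100 138 156 158 156 156 156
80 148 148 147 147 146 146 147 148 164 194 209 190 135 88 73 74 75 92 129 152 156 157 157 155
98 133 134 134 133 134 134 133 136 153 176 186 186 187 187 174 141 103 97 126 151 157 156 157 155
110 142 143 143 143 142 142 144 141 134 118 109 106 100 92 87 82 80 90 126 152 158 158 157 158
118 143 142 145 148 152 152 154 159 185 210 216 215 200 144 91 78 80 97 128 152 159 158 157 157
150 217 218 219 218 217 217 217 216 216 216 216 217 208 155 94 82 84 102 134 155 161 158 158 158
190 217 217 218 217 217 216 215 215 215 214 215 216 208 154 93 75 80 105 142 155 156 154 155 157
225 90 87 72 59 60 60 60 62 61 60 57 59 58 62 70 72 71 73 77 79 80 81 79 82
-0.017 rail 0.5185 stile 0.5205 gap 2.0
-0.0922 rail 0.5178 stile 0.5227 gap 4.9
-0.1522 rail 0.5172 stile 0.5244 gap 7.2
-0.227 rail 0.5165 stile 0.5266 gap 10.1
```

send_rows(slide=[[0.4,0,0.8],[0.4,0,1.5],[0.4,0,1.9],[0.4,0,1.9],[0.4,0,1.9]], dr=[[0,0,0],[0,0,0],[0,0,0],[0,0,0],[0,0,0]], hand=[0,0,0,0,0])

```text
time: 10.08
ee_pos: [0.4855, -0.2196, 0.0818]
tool_rot: [180.0, 0.0, 89.2]
contact_force: [0.5, -0.4, -1.7]
finger_gap: 0.258
grasp_force: 60.0
```

send_rows(slide=[[-0.2,0.1,0],[-0.2,0.2,0],[-0.2,0.3,0],[-0.2,0.34,0],[-0.2,0.34,0]], dr=[[0,0,0],[0,0,0],[0,0,0],[0,0,0],[0,0,0]], hand=[0,0,0,0,0])

```text
time: 10.5
ee_pos: [0.4943, -0.2251, 0.0821]
tool_rot: [179.9, 0.0, 89.1]
contact_force: [0.4, 0.4, -2.1]
finger_gap: 0.258
grasp_force: 60.0
```

send_rows(slide=[[0,0.04,0],[0,0.08,0],[0,0.12,0],[0,0.16,0],[0,0.16,0]], dr=[[0,0,0],[0,0,0],[0,0,0],[0,0,0],[0,0,0]], hand=[0,0,0,0,0])

```text
time: 10.92
ee_pos: [0.4953, -0.2249, 0.0814]
tool_rot: [-179.7, -0.1, 89.1]
contact_force: [-4.3, -0.5, 2.5]
finger_gap: 0.257
grasp_force: 60.0
```

send_rows(slide=[[0,0.04,0],[0,0.08,0],[0,0.08,0]], dr=[[0,0,0],[0,0,0],[0,0,0]], hand=[0,0,0])

```text
time: 11.17
ee_pos: [0.4957, -0.2249, 0.0813]
tool_rot: [-179.6, -0.1, 89.1]
contact_force: [-7.1, -0.7, 2.8]
finger_gap: 0.261
grasp_force: 60.0
```

send_rows(slide=[[0,0.04,0],[0,0.08,0],[0,0.12,0],[0,0.12,0]], dr=[[0,0,0],[0,0,0],[0,0,0],[0,0,0]], hand=[0,0,0,0])

```text
time: 11.5
ee_pos: [0.4972, -0.2252, 0.0812]
tool_rot: [-179.4, -0.1, 89.0]
contact_force: [-9.2, -1.1, 3.9]
finger_gap: 0.262
grasp_force: 60.0
```

send_rows(slide=[[0,0.04,0],[0,0.08,0],[0,0.08,0]], dr=[[0,0,0],[0,0,0],[0,0,0]], hand=[0,0,0])

```text
time: 11.75
ee_pos: [0.5021, -0.226, 0.0811]
tool_rot: [-179.7, 0.0, 89.0]
contact_force: [-4.0, -1.7, -5.2]
finger_gap: 0.257
grasp_force: 60.0
```

send_rows(slide=[[0,0.04,0],[0,0.08,0],[0,0.12,0],[0,0.12,0]], dr=[[0,0,0],[0,0,0],[0,0,0],[0,0,0]], hand=[0,0,0,0])

```text
time: 12.08
ee_pos: [0.5032, -0.226, 0.0812]
tool_rot: [-179.5, -0.0, 89.0]
contact_force: [-8.5, -3.0, 1.6]
finger_gap: 0.255
grasp_force: 60.0
```

send_rows(slide=[[0,0.04,0],[0,0.08,0],[0,0.08,0]], dr=[[0,0,0],[0,0,0],[0,0,0]], hand=[0,0,0])

```text
time: 12.33
ee_pos: [0.5036, -0.226, 0.0812]
tool_rot: [-179.4, -0.0, 89.0]
contact_force: [-10.2, -2.0, 4.7]
finger_gap: 0.258
grasp_force: 60.0
```

send_rows(slide=[[0,0.03,0],[0,0.06,0],[0,0.06,0],[0,0.06,0]], dr=[[0,0,0],[0,0,0],[0,0,0],[0,0,0]], hand=[0,0,0,0])

```text
time: 12.67
ee_pos: [0.5054, -0.226, 0.0812]
tool_rot: [-179.4, -0.0, 89.0]
contact_force: [-9.3, -2.2, 2.2]
finger_gap: 0.255
grasp_force: 60.0
```

send_rows(slide=[[0,0.03,0],[0,0.04,0],[0,0.04,0],[0,0.04,0]], dr=[[0,0,0],[0,0,0],[0,0,0],[0,0,0]], hand=[0,0,0,0])

```text
time: 13.0
ee_pos: [0.5061, -0.226, 0.0812]
tool_rot: [-179.4, -0.0, 89.0]
contact_force: [-11.2, -1.2, 4.6]
finger_gap: 0.254
grasp_force: 60.0
```

send_rows(slide=[[0,-0.5,0],[0,-1.16,-0.4],[0,-1.16,-1.2],[0.5,-1.16,-1.8],[2,-1.16,-1.8],[4,-1.16,-1.8],[6,-1.16,-1.8],[8.2,-1.16,-1.8],[8.2,-1.16,-1.8],[8.2,-1.16,-1.8]], dr=[[0,0,0],[0,0,0],[0,0,0],[0,0,0],[0,0,0],[0,0,0],[0,0,0],[0,0,0],[0,0,0],[0,0,0]], hand=[0,0,0,0,0,0,0,0,0,0])

```text
time: 13.83
ee_pos: [0.488, -0.01, 0.1267]
tool_rot: [179.8, -0.4, 89.9]
contact_force: [-0.3, 0.1, -2.9]
finger_gap: 0.258
grasp_force: 60.0
```

send_rows(slide=[[0,0,0],[0,0,0.6],[0,0,1.2],[0,0,1.75],[0,0,1.75],[0,0.1,1.75],[0,0.1,1.75]], dr=[[0,0,0],[0,0,0],[0,0,0],[0,0,0],[0,0,0],[0,0,0],[0,0,0]], hand=[0,0,0,0,0,0,0])

```text
time: 14.42
ee_pos: [0.4891, -0.0209, 0.0833]
tool_rot: [180.0, 0.0, 89.0]
contact_force: [-0.5, -0.2, -2.5]
finger_gap: 0.262
grasp_force: 60.0
```

Right at the expected contact point, so I push on.

send_rows(slide=[[0,0.04,0],[0,0.08,0],[0,0.12,0],[0,0.16,0],[0,0.16,0]], dr=[[0,0,0],[0,0,0],[0,0,0],[0,0,0],[0,0,0]], hand=[0,0,0,0,0])

```text
time: 14.83
ee_pos: [0.4903, -0.0204, 0.0832]
tool_rot: [-179.7, 0.0, 89.1]
contact_force: [-5.8, -1.1, 1.1]
finger_gap: 0.255
grasp_force: 60.0
```

send_rows(slide=[[0,0.04,0],[0,0.08,0],[0,0.08,0]], dr=[[0,0,0],[0,0,0],[0,0,0]], hand=[0,0,0])

```text
time: 15.08
ee_pos: [0.4914, -0.0202, 0.0831]
tool_rot: [-179.6, 0.0, 89.1]
contact_force: [-7.1, -0.3, 2.4]
finger_gap: 0.258
grasp_force: 60.0
```

send_rows(slide=[[0,0.03,0],[0,0.06,0],[0,0.06,0]], dr=[[0,0,0],[0,0,0],[0,0,0]], hand=[0,0,0])

```text
time: 15.33
ee_pos: [0.4932, -0.0198, 0.0831]
tool_rot: [-179.7, -0.0, 89.1]
contact_force: [-4.9, -0.6, -0.2]
finger_gap: 0.258
grasp_force: 60.0
```

send_rows(slide=[[0,0.04,0],[0,0.08,0],[0,0.12,0],[0,0.16,0],[0,0.16,0]], dr=[[0,0,0],[0,0,0],[0,0,0],[0,0,0],[0,0,0]], hand=[0,0,0,0,0])

```text
time: 15.75
ee_pos: [0.4965, -0.0192, 0.083]
tool_rot: [-179.6, -0.1, 89.2]
contact_force: [-7.5, 1.8, 3.0]
finger_gap: 0.261
grasp_force: 60.0
```

send_rows(slide=[[0,0.04,0],[0,0.08,0],[0,0.08,0]], dr=[[0,0,0],[0,0,0],[0,0,0]], hand=[0,0,0])

```text
time: 16.0
ee_pos: [0.4976, -0.0192, 0.0829]
tool_rot: [-179.5, -0.1, 89.2]
contact_force: [-8.5, 1.3, 2.7]
finger_gap: 0.258
grasp_force: 60.0
```

send_rows(slide=[[0,0.03,0],[0,0.06,0],[0,0.06,0]], dr=[[0,0,0],[0,0,0],[0,0,0]], hand=[0,0,0])

```text
time: 16.25
ee_pos: [0.4995, -0.0192, 0.0829]
tool_rot: [-179.5, -0.1, 89.2]
contact_force: [-5.4, 1.4, 0.7]
finger_gap: 0.257
grasp_force: 60.0
```

send_rows(slide=[[0,0.04,0],[0,0.08,0],[0,0.12,0],[0,0.12,0]], dr=[[0,0,0],[0,0,0],[0,0,0],[0,0,0]], hand=[0,0,0,0])

```text
time: 16.58
ee_pos: [0.5032, -0.0191, 0.0829]
tool_rot: [-179.6, -0.1, 89.2]
contact_force: [-7.9, 1.1, 1.6]
finger_gap: 0.255
grasp_force: 60.0
```

send_rows(slide=[[0,0.03,0],[0,0.06,0],[0,0.06,0]], dr=[[0,0,0],[0,0,0],[0,0,0]], hand=[0,0,0])

```text
time: 16.83
ee_pos: [0.5033, -0.0191, 0.0829]
tool_rot: [-179.4, -0.1, 89.2]
contact_force: [-8.6, 0.6, 3.3]
finger_gap: 0.256
grasp_force: 60.0
```

send_rows(slide=[[0,-0.3,0],[0,-0.62,-0.3],[0,-0.62,-1.2],[-0.5,-0.62,-1.8],[-2,-0.62,-1.8],[-4,-0.62,-1.8],[-6,-0.62,-1.8],[-8.2,-0.62,-1.8],[-8.2,-0.62,-1.8],[-8.2,-0.62,-1.8]], dr=[[0,0,0],[0,0,0],[0,0,0],[0,0,0],[0,0,0],[0,0,0],[0,0,0],[0,0,0],[0,0,0],[0,0,0]], hand=[0,0,0,0,0,0,0,0,0,0])

```text
time: 17.67
ee_pos: [0.4894, -0.2352, 0.1295]
tool_rot: [179.7, 0.5, 88.5]
contact_force: [-0.3, -0.7, -1.4]
finger_gap: 0.255
grasp_force: 60.0
```

send_rows(slide=[[0,0,0],[0,0,0.6],[0,0,1.2],[0,0,1.75],[0,0,1.75],[0,0.1,1.75],[0,0.1,1.75]], dr=[[0,0,0],[0,0,0],[0,0,0],[0,0,0],[0,0,0],[0,0,0],[0,0,0]], hand=[0,0,0,0,0,0,0])

```text
time: 18.25
ee_pos: [0.4937, -0.224, 0.085]
tool_rot: [179.9, 0.0, 89.2]
contact_force: [-0.1, 0.1, -1.3]
finger_gap: 0.253
grasp_force: 60.0
```

send_rows(slide=[[0,0.04,0],[0,0.08,0],[0,0.12,0],[0,0.16,0],[0,0.16,0]], dr=[[0,0,0],[0,0,0],[0,0,0],[0,0,0],[0,0,0]], hand=[0,0,0,0,0])

```text
time: 18.67
ee_pos: [0.4966, -0.2251, 0.0844]
tool_rot: [180.0, 0.0, 89.1]
contact_force: [0.5, -0.1, -2.8]
finger_gap: 0.257
grasp_force: 60.0
```

send_rows(slide=[[0,0.04,0],[0,0.08,0],[0,0.12,0],[0,0.16,0],[0,0.2,0],[0,0.2,0]], dr=[[0,0,0],[0,0,0],[0,0,0],[0,0,0],[0,0,0],[0,0,0]], hand=[0,0,0,0,0,0])

```text
time: 19.17
ee_pos: [0.499, -0.2251, 0.084]
tool_rot: [-179.8, -0.0, 89.1]
contact_force: [-5.0, 0.3, 1.6]
finger_gap: 0.262
grasp_force: 60.0
```

send_rows(slide=[[0,0.04,0],[0,0.08,0],[0,0.08,0]], dr=[[0,0,0],[0,0,0],[0,0,0]], hand=[0,0,0])

```text
time: 19.42
ee_pos: [0.5002, -0.2252, 0.0839]
tool_rot: [-179.7, -0.0, 89.1]
contact_force: [-5.8, 0.4, 1.6]
finger_gap: 0.258
grasp_force: 60.0
```

send_rows(slide=[[0,0.04,0],[0,0.08,0],[0,0.08,0]], dr=[[0,0,0],[0,0,0],[0,0,0]], hand=[0,0,0])

```text
time: 19.67
ee_pos: [0.5044, -0.2257, 0.0839]
tool_rot: [-179.9, 0.0, 89.1]
contact_force: [-1.1, -2.5, -4.0]
finger_gap: 0.255
grasp_force: 60.0
```

send_rows(slide=[[0,0.04,0],[0,0.08,0],[0,0.12,0],[0,0.16,0],[0,0.16,0]], dr=[[0,0,0],[0,0,0],[0,0,0],[0,0,0],[0,0,0]], hand=[0,0,0,0,0])

```text
time: 20.08
ee_pos: [0.5098, -0.2252, 0.0842]
tool_rot: [179.9, 0.0, 89.1]
contact_force: [-2.3, -0.1, -1.9]
finger_gap: 0.257
grasp_force: 60.0
```

send_rows(slide=[[0,0.04,0],[0,0.08,0],[0,0.08,0]], dr=[[0,0,0],[0,0,0],[0,0,0]], hand=[0,0,0])

```text
time: 20.33
ee_pos: [0.5116, -0.2251, 0.0843]
tool_rot: [180.0, -0.0, 89.1]
contact_force: [-1.8, -1.5, -3.7]
finger_gap: 0.257
grasp_force: 60.0
```

send_rows(slide=[[0,0.03,0],[0,0.06,0],[0,0.06,0]], dr=[[0,0,0],[0,0,0],[0,0,0]], hand=[0,0,0])

```text
time: 20.58
ee_pos: [0.5129, -0.2251, 0.0842]
tool_rot: [180.0, -0.0, 89.1]
contact_force: [-1.9, -0.5, -1.9]
finger_gap: 0.256
grasp_force: 60.0
```

send_rows(slide=[[0,-0.5,0],[0,-0.98,-0.3],[0,-0.98,-1.2],[0,-0.98,-1.8],[0,-0.98,-1.8],[0,-0.98,-1.8]], dr=[[0,0,0],[0,0,0],[0,0,0],[0,0,0],[0,0,0],[0,0,0]], hand=[0,0,0,0,0,0])

```text
time: 21.08
ee_pos: [0.4901, -0.2247, 0.1298]
tool_rot: [179.8, 0.0, 89.2]
contact_force: [0.5, -0.4, -2.5]
finger_gap: 0.257
grasp_force: 60.0
```

```bash
python3 -c "
from h import *
s=env.state();print(s['ee_pos'],s['tool_rot'])
snap('wrist','w4',(240,0,440,240),2.5)
for y in(-.0922,-.1522): print(w2px('wrist',[.517,y,.04]),w2px('wrist',[.533,y,.04]))"
```

```text
[ 0.4900894  -0.224651    0.12984238] [1.79759478e+02 2.46263890e-02 8.91822252e+01]
[312.7754707  45.4162277] [334.28075054  45.33810702]
[312.04271632 128.36825588] [332.38580189 128.17053952]
```

View pics/w4.png

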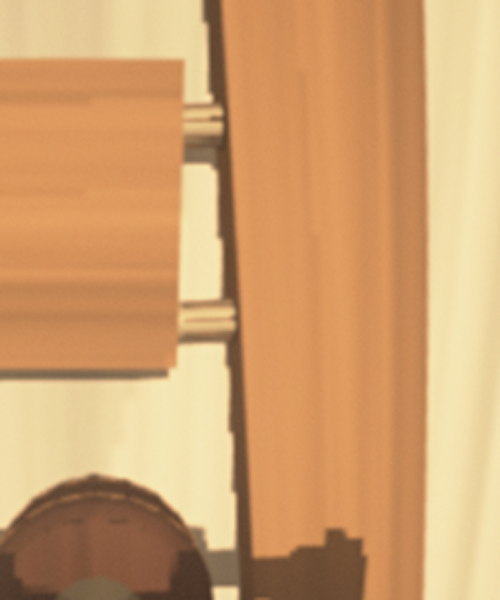

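The view shows both dowels with the right side ahead. In the crop, the rail edge runs (184,60) to (176,370) and the stile's inner edge runs (221,5) to (253,540).

```bash
python3 -c "
from h import *
gaps([(313.6,24),(310.4,148)],[(328.4,2),(341.2,216)])
go([.491,-.02,.13],89)"
```

```text
-0.017 rail 0.5186 stile 0.5241 gap 5.5
-0.0922 rail 0.5172 stile 0.5308 gap 13.6
-0.1522 rail 0.5161 stile 0.5363 gap 20.1
-0.227 rail 0.5148 stile 0.543 gap 28.2
slide [ 8.176 -0.044 -0.036] dr [ 0.018 -0.003  0.03 ] dist 204.4174603326084 deg 0.21125394731671426
```

send_rows(slide=[[2,-0.05,0],[4,-0.05,0],[6,-0.05,0],[8.1,-0.05,0],[8.1,-0.05,0],[8.1,-0.05,0],[8.1,-0.05,0],[8.1,-0.05,0.5],[8.1,-0.05,1.2],[8.1,-0.05,1.75]], dr=[[0,0,0],[0,0,0],[0,0,0],[0,0,0],[0,0,0],[0,0,0],[0,0,0],[0,0,0],[0,0,0],[0,0,0]], hand=[0,0,0,0,0,0,0,0,0,0])

```text
time: 21.97
ee_pos: [0.49, -0.0241, 0.0842]
tool_rot: [180.0, 0.1, 89.0]
contact_force: [0.4, -0.8, -2.6]
finger_gap: 0.255
grasp_force: 60.0
```

send_rows(slide=[[0,0,0],[0,0,0],[0,0.04,0],[0,0.08,0],[0,0.12,0],[0,0.16,0],[0,0.2,0],[0,0.2,0]], dr=[[0,0,0],[0,0,0],[0,0,0],[0,0,0],[0,0,0],[0,0,0],[0,0,0],[0,0,0]], hand=[0,0,0,0,0,0,0,0])

```text
time: 22.63
ee_pos: [0.4953, -0.0224, 0.0857]
tool_rot: [180.0, -0.0, 89.1]
contact_force: [1.1, -0.1, -2.5]
finger_gap: 0.256
grasp_force: 60.0
```

send_rows(slide=[[0,0.04,0],[0,0.08,0],[0,0.12,0],[0,0.12,0]], dr=[[0,0,0],[0,0,0],[0,0,0],[0,0,0]], hand=[0,0,0,0])

```text
time: 22.97
ee_pos: [0.4962, -0.0224, 0.0852]
tool_rot: [-179.8, -0.0, 89.1]
contact_force: [-4.2, 0.4, 0.5]
finger_gap: 0.258
grasp_force: 60.0
```

send_rows(slide=[[0,0.04,0],[0,0.08,0],[0,0.12,0],[0,0.12,0]], dr=[[0,0,0],[0,0,0],[0,0,0],[0,0,0]], hand=[0,0,0,0])

```text
time: 23.3
ee_pos: [0.5025, -0.0224, 0.0855]
tool_rot: [179.8, -0.0, 89.1]
contact_force: [-1.4, 1.1, -3.0]
finger_gap: 0.257
grasp_force: 60.0
```

send_rows(slide=[[0,0.04,0],[0,0.08,0],[0,0.12,0],[0,0.12,0]], dr=[[0,0,0],[0,0,0],[0,0,0],[0,0,0]], hand=[0,0,0,0])

```text
time: 23.63
ee_pos: [0.5042, -0.0225, 0.0854]
tool_rot: [180.0, -0.0, 89.1]
contact_force: [-1.4, 0.3, -2.9]
finger_gap: 0.262
grasp_force: 60.0
```

send_rows(slide=[[0,0.04,0],[0,0.08,0],[0,0.12,0],[0,0.12,0]], dr=[[0,0,0],[0,0,0],[0,0,0],[0,0,0]], hand=[0,0,0,0])

```text
time: 23.97
ee_pos: [0.5067, -0.0224, 0.0854]
tool_rot: [-180.0, -0.0, 89.1]
contact_force: [-3.8, 1.6, -1.1]
finger_gap: 0.261
grasp_force: 60.0
```

send_rows(slide=[[0,0.04,0],[0,0.08,0],[0,0.12,0],[0,0.12,0]], dr=[[0,0,0],[0,0,0],[0,0,0],[0,0,0]], hand=[0,0,0,0])

```text
time: 24.3
ee_pos: [0.5111, -0.0227, 0.0855]
tool_rot: [179.9, -0.0, 89.1]
contact_force: [-2.1, 1.5, -2.3]
finger_gap: 0.259
grasp_force: 60.0
```

send_rows(slide=[[0,0.04,0],[0,0.08,0],[0,0.08,0]], dr=[[0,0,0],[0,0,0],[0,0,0]], hand=[0,0,0])

```text
time: 24.55
ee_pos: [0.5121, -0.0227, 0.0855]
tool_rot: [180.0, -0.0, 89.1]
contact_force: [-2.1, 1.4, -2.0]
finger_gap: 0.258
grasp_force: 60.0
```

send_rows(slide=[[0,-0.5,0],[0,-0.96,-0.3],[0,-0.96,-1.2],[-0.5,-0.96,-1.8],[-2,-0.96,-1.8],[-4,-0.96,-1.8],[-6,-0.96,-1.8],[-8.1,-0.96,-1.8],[-8.1,-0.96,-1.8],[-8.1,-0.96,-1.8]], dr=[[0,0,0],[0,0,0],[0,0,0],[0,0,0],[0,0,0],[0,0,0],[0,0,0],[0,0,0],[0,0,0],[0,0,0]], hand=[0,0,0,0,0,0,0,0,0,0])

```text
time: 25.38
ee_pos: [0.4853, -0.2355, 0.1313]
tool_rot: [179.7, 0.5, 88.4]
contact_force: [0.6, -1.0, -1.8]
finger_gap: 0.261
grasp_force: 60.0
```

send_rows(slide=[[0,0,0],[0,0,0],[0,0,0],[0,0,0]], dr=[[0,0,0],[0,0,0],[0,0,0],[0,0,0]], hand=[0,0,0,0])

```text
time: 25.72
ee_pos: [0.4856, -0.2232, 0.1305]
tool_rot: [180.0, -0.0, 89.3]
contact_force: [-0.6, 0.3, -2.2]
finger_gap: 0.256
grasp_force: 60.0
```

```bash
python3 -c "
from h import *
s=env.state();print(s['ee_pos'],s['tool_rot'])
snap('wrist','w5',(240,0,440,240),2.5)
go([.4765,-.402,.13],90)"
```

```text
[ 0.48555951 -0.22318763  0.13046263] [ 1.79967777e+02 -4.22223697e-02  8.92830661e+01]
slide [-7.15  -0.267  0.013] dr [ 0.004 -0.006 -0.122] dist 178.86823838727653 deg 0.7301339345745654
```

View pics/w5.png

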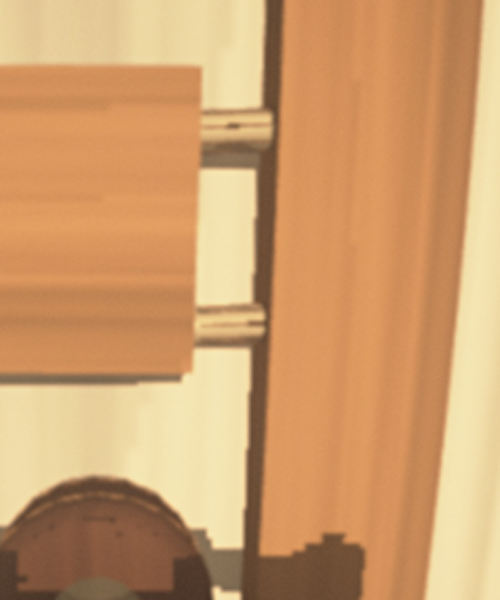

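Both gaps are now wide and nearly parallel. In the crop, the rail edge runs (202,68) to (192,372) and the stile edge runs (283,5) to (262,500).

```bash
python3 -c "
from h import *
gaps([(240+202/2.5,68/2.5),(240+192/2.5,372/2.5)],[(240+283/2.5,2),(240+262/2.5,200)])
"
```

```text
-0.017 rail 0.5201 stile 0.5428 gap 22.7
-0.0922 rail 0.5186 stile 0.5423 gap 23.6
-0.1522 rail 0.5175 stile 0.5419 gap 24.4
-0.227 rail 0.5161 stile 0.5415 gap 25.4
```

send_rows(slide=[[-7.15,-0.27,-0.5],[-7.15,-0.27,-0.5],[-7.15,-0.27,-0.5],[-7.15,-0.27,-0.5],[-7.15,-0.27,-0.5],[-7.15,-0.27,-0.5],[-7.15,-0.27,-0.5],[-7.15,-0.27,0],[-7.15,-0.27,1],[-7.15,-0.27,1.5]], dr=[[0,0,-0.1],[0,0,-0.1],[0,0,-0.1],[0,0,-0.1],[0,0,-0.1],[0,0,-0.1],[0,0,-0.1],[0,0,-0.1],[0,0,-0.1],[0,0,-0.1]], hand=[0,0,0,0,0,0,0,0,0,0])

```text
time: 26.6
ee_pos: [0.4758, -0.3995, 0.091]
tool_rot: [-179.9, -0.2, 89.9]
contact_force: [-0.8, 0.3, -3.2]
finger_gap: 0.256
grasp_force: 60.0
```

send_rows(slide=[[0,0,0.4],[0,0,0.8],[0,0,0.95],[0,0,0.95],[0,0,0.95]], dr=[[0,0,0],[0,0,0],[0,0,0],[0,0,0],[0,0,0]], hand=[0,0,0,0,0])

```text
time: 27.02
ee_pos: [0.4757, -0.4035, 0.0695]
tool_rot: [180.0, 0.0, 89.7]
contact_force: [0.7, -0.3, -1.9]
finger_gap: 0.257
grasp_force: 60.0
```

send_rows(slide=[[0,0,0.08],[0,0,0.16],[0,0,0.24],[0,0,0.3],[0,0,0.3],[0,0,0.3]], dr=[[0,0,0],[0,0,0],[0,0,0],[0,0,0],[0,0,0],[0,0,0]], hand=[0,0,0,0,0,0])

```text
time: 27.52
ee_pos: [0.4754, -0.4035, 0.0617]
tool_rot: [-180.0, -0.0, 89.7]
contact_force: [0.1, -0.2, -1.2]
finger_gap: 0.257
grasp_force: 60.0
```

send_rows(slide=[[0,0,0.02],[0,0,0.04],[0,0,0.06],[0,0,0.06],[0,0,0.06]], dr=[[0,0,0],[0,0,0],[0,0,0],[0,0,0],[0,0,0]], hand=[0,0,0,0,0])

```text
time: 27.93
ee_pos: [0.4756, -0.4035, 0.0614]
tool_rot: [180.0, 0.0, 89.7]
contact_force: [-1.2, 1.7, 7.6]
finger_gap: 0.254
grasp_force: 60.0
```

Down on the bench (vertical force +7.6 N). Release and rise.

send_rows(slide=[[0,0,0],[0,0,0],[0,0,0],[0,0,0],[0,0,0],[0,0,0],[0,0,0],[0,0,0],[0,0,0],[0,0,0]], dr=[[0,0,0],[0,0,0],[0,0,0],[0,0,0],[0,0,0],[0,0,0],[0,0,0],[0,0,0],[0,0,0],[0,0,0]], hand=[0.35,0.5,0.7,1,1,1,1,1,1,1])

```text
time: 28.77
ee_pos: [0.4754, -0.4034, 0.0601]
tool_rot: [180.0, -0.0, 89.7]
contact_force: [-0.5, 0.8, 0.5]
finger_gap: 0.985
grasp_force: 0.0
```

send_rows(slide=[[0,0,-0.5],[0,0,-1.5],[0,0,-2.5],[0,0,-3.5],[0,0,-4.2],[3,1,-4.2],[5,2,-4.2],[5,2,-4.2],[5,2,-4.2],[5,2,-4.2]], dr=[[0,0,0],[0,0,0],[0,0,0],[0,0,0],[0,0,0],[0,0,0],[0,0,0],[0,0,0],[0,0,0],[0,0,0]], hand=[1,1,1,1,1,1,1,1,1,1])

```text
time: 29.6
ee_pos: [0.5288, -0.2731, 0.1661]
tool_rot: [179.9, -0.2, 90.2]
contact_force: [0.5, -0.4, 0.2]
finger_gap: 0.999
grasp_force: 0.0
```

```bash
python3 -c "
from h import *
go([.571,-.220,.16],91)
snap('top','t6',(230,185,450,330),3.6)"
```

```text
slide [2.119 1.696 0.254] dr [ 0.021 -0.03  -0.132] dist 68.14668036849388 deg 0.8245040657174202
```

View pics/t6.png

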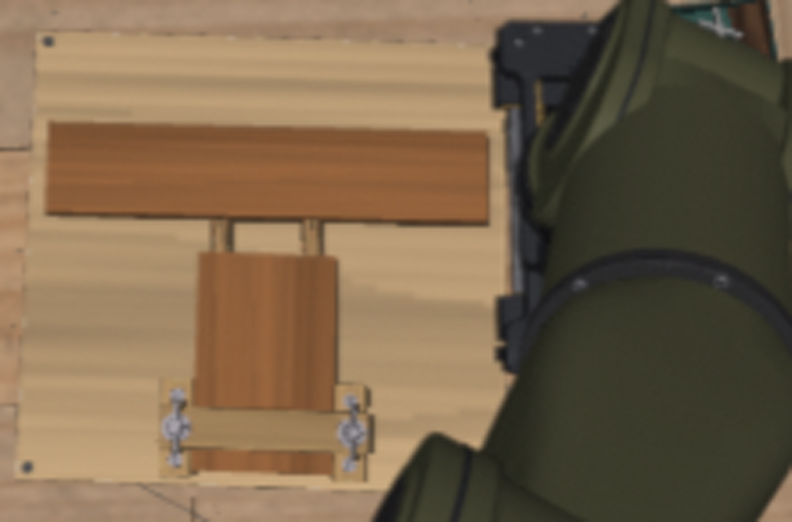

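The stile's top corners are at (49,122), (488,132), (489,222) and (46,213) in the crop. The gap is about 23 mm with both dowels visible.

Run:
```python
from h import *
f=lambda x,y,z:px2w('top',230+x/3.6,185+y/3.6,z)[:2]
S=np.array([f(*p,.04) for p in((49,122),(488,132),(489,222),(46,213))]);c=S.mean(0)
d=(S[1]+S[2]-S[0]-S[3])/2;print(S.round(4),c,np.linalg.norm(d),np.degrees(np.arctan2(d[1],d[0]))+90)
u=d/np.linalg.norm(d);p=c+.085*u;print('grasp',p)
go([p[0],p[1],.1],90+np.degrees(np.arctan2(d[1],d[0]))+90)
```

```text
[[ 0.6021  0.0228]
 [ 0.5999 -0.2666]
 [ 0.5404 -0.2664]
 [ 0.5418  0.0229]] [ 0.5710364  -0.12183986] 0.2893967144239061 -0.3624587087109603
grasp [ 0.57049868 -0.20683816]
slide [2.801 1.731 2.643] dr [ 0.01  -0.004  0.054] dist 105.56906278621314 deg 0.32849493216670905
```

send_rows(slide=[[2.8,1.73,0.5],[2.8,1.73,0.5],[2.8,1.73,1.2],[2.8,1.73,2.2],[2.8,1.73,2.6],[2.8,1.73,2.6],[2.8,1.73,2.6]], dr=[[0,0,0],[0,0,0],[0,0,0],[0,0,0],[0,0,0],[0,0,0],[0,0,0]], hand=[1,1,1,1,1,1,1])

```text
time: 30.23
ee_pos: [0.5687, -0.2112, 0.1003]
tool_rot: [-179.9, 0.1, 89.6]
contact_force: [-0.9, 0.6, 0.8]
finger_gap: 1.002
grasp_force: 0.0
```

```bash
python3 -c "
from h import *
go([.5705,-.2068,.021],89.6)"
```

```text
slide [0.179 0.076 3.173] dr [-0.01   0.01  -0.008] dist 79.48461686880933 deg 0.09903862176613011
```

send_rows(slide=[[0,0.06,0.8],[0,0.06,1.6],[0,0.06,2.4],[0,0.06,2.9],[0,0.06,2.9],[0,0.06,2.9]], dr=[[0,0,0],[0,0,0],[0,0,0],[0,0,0],[0,0,0],[0,0,0]], hand=[1,1,1,1,1,1])

```text
time: 30.73
ee_pos: [0.5712, -0.2098, 0.0283]
tool_rot: [180.0, 0.0, 89.7]
contact_force: [0.3, -0.3, -0.7]
finger_gap: 1.0
grasp_force: 0.0
```

send_rows(slide=[[0,0,0.15],[0,0,0.3],[0,0,0.3],[0,0,0.3],[0,0,0.3],[0,0,0.3],[0,0,0.3],[0,0,0.3],[0,0,0.3],[0,0,0.3]], dr=[[0,0,0],[0,0,0],[0,0,0],[0,0,0],[0,0,0],[0,0,0],[0,0,0],[0,0,0],[0,0,0],[0,0,0]], hand=[1,1,1,0.85,0.8,0.75,0.7,0.65,0.6,0.6], grip_force=25)

```text
time: 31.57
ee_pos: [0.5712, -0.2089, 0.0203]
tool_rot: [180.0, -0.0, 89.7]
contact_force: [-0.4, 0.3, 1.4]
finger_gap: 0.679
grasp_force: 25.0
```

send_rows(slide=[[0,0,0],[0,0,0],[0,0,0]], dr=[[0,0,0],[0,0,0],[0,0,0]], hand=[0.6,0.6,0.6])

```text
time: 31.82
ee_pos: [0.5712, -0.2089, 0.0203]
tool_rot: [180.0, -0.0, 89.7]
contact_force: [-0.3, 0.6, 3.5]
finger_gap: 0.675
grasp_force: 25.0
```

send_rows(slide=[[0,0.1,0],[0,0.2,0],[0,0.3,0],[0,0.4,0],[0,0.4,0]], dr=[[0,0,0],[0,0,0],[0,0,0],[0,0,0],[0,0,0]], hand=[0.6,0.6,0.6,0.6,0.6])

```text
time: 32.23
ee_pos: [0.5721, -0.209, 0.0202]
tool_rot: [-179.0, -0.1, 89.7]
contact_force: [-16.0, 0.6, 18.1]
finger_gap: 0.678
grasp_force: 25.0
```

send_rows(slide=[[0,0.1,0],[0,0.2,0],[0,0.3,0],[0,0.4,0],[0,0.4,0]], dr=[[0,0,0],[0,0,0],[0,0,0],[0,0,0],[0,0,0]], hand=[0.6,0.6,0.6,0.6,0.6])

```text
time: 32.65
ee_pos: [0.586, -0.209, 0.0199]
tool_rot: [-179.4, -0.1, 89.8]
contact_force: [-7.8, -0.1, 9.7]
finger_gap: 0.677
grasp_force: 24.9
```

send_rows(slide=[[0,0.1,0],[0,0.2,0],[0,0.3,0],[0,0.4,0],[0,0.5,0],[0,0.5,0]], dr=[[0,0,0],[0,0,0],[0,0,0],[0,0,0],[0,0,0],[0,0,0]], hand=[0.6,0.6,0.6,0.6,0.6,0.6])

```text
time: 33.15
ee_pos: [0.599, -0.2091, 0.0199]
tool_rot: [-179.4, -0.0, 89.8]
contact_force: [-6.3, 0.6, 9.8]
finger_gap: 0.677
grasp_force: 24.9
```

send_rows(slide=[[0,0.1,0],[0,0.2,0],[0,0.3,0],[0,0.4,0],[0,0.5,0],[0,0.5,0]], dr=[[0,0,0],[0,0,0],[0,0,0],[0,0,0],[0,0,0],[0,0,0]], hand=[0.6,0.6,0.6,0.6,0.6,0.6])

```text
time: 33.65
ee_pos: [0.6114, -0.2095, 0.0199]
tool_rot: [-179.4, -0.0, 89.8]
contact_force: [-7.9, -0.6, 10.1]
finger_gap: 0.675
grasp_force: 24.9
```

```bash
python3 -c "
from h import *
im=env.capture('wrist')[:,:,::-1];cv2.imwrite('pics/w7.png',im)"
```

```text
(no output)
```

View pics/w7.png

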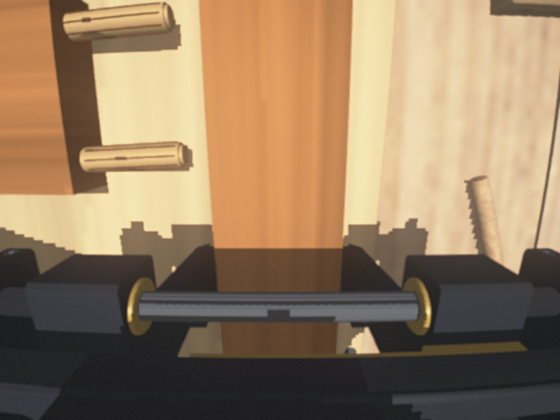

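The stile is clear: the dowel tips are at x≈172–187 and the stile's inner edge is at x≈203–213. Next I relax, release and rise.

send_rows(slide=[[0,-0.08,-0.06],[0,-0.14,-0.1],[0,-0.14,-0.1],[0,-0.14,-0.1],[0,-0.14,-0.1],[0,-0.14,-0.1],[0,-0.14,-0.1],[0,-0.14,-0.1],[0,-0.14,-0.1],[0,-0.14,-0.1]], dr=[[0,0,0],[0,0,0],[0,0,0],[0,0,0],[0,0,0],[0,0,0],[0,0,0],[0,0,0],[0,0,0],[0,0,0]], hand=[0.6,0.6,0.75,0.85,0.95,1,1,1,1,1])

```text
time: 34.53
ee_pos: [0.6127, -0.2091, 0.0227]
tool_rot: [180.0, -0.0, 89.7]
contact_force: [-0.2, 0.4, 0.1]
finger_gap: 0.996
grasp_force: 0.0
```

send_rows(slide=[[0,0,-0.4],[0,0,-1],[0,0,-2],[0,0,-3],[0,0,-4],[0,0,-5],[0,0,-6],[0,0,-7],[0,0,-7],[0,0,-7]], dr=[[0,0,0],[0,0,0],[0,0,0],[0,0,0],[0,0,0],[0,0,0],[0,0,0],[0,0,0],[0,0,0],[0,0,0]], hand=[1,1,1,1,1,1,1,1,1,1])

```text
time: 35.37
ee_pos: [0.6138, -0.2096, 0.2008]
tool_rot: [179.7, 0.1, 89.7]
contact_force: [-0.5, 0.2, 0.0]
finger_gap: 1.002
grasp_force: 0.0
```

```bash
python3 -c "
from h import *
s=env.state();print(s['ee_pos'],s['contact_force'])
snap('wrist','w8')"
```

```text
[ 0.61376063 -0.20957694  0.20083141] [-0.5200644   0.16495468  0.00418969]
```

View pics/w8.png

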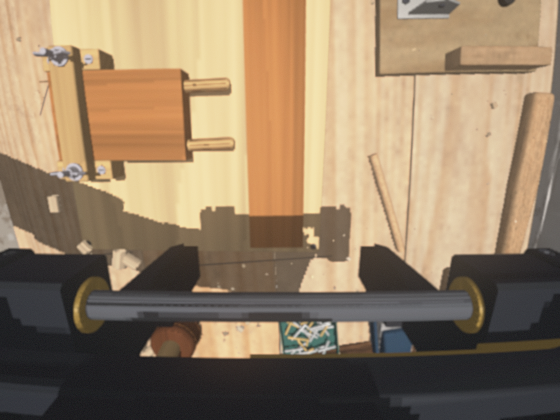

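The stile lies flat and clear of the dowels, with its inner edge at x≈245–248 and the rail end at x≈184–188. The mallet stands at about (174,340).

```bash
python3 -c "
from h import *
gaps([(184,72),(188,158)],[(245,60),(247.5,200)])
print(px2w('wrist',305,130,.04))
print(env.hand_in())"
```

```text
-0.017 rail 0.5228 stile 0.5821 gap 59.4
-0.0922 rail 0.5207 stile 0.5812 gap 60.5
-0.1522 rail 0.5191 stile 0.5804 gap 61.3
-0.227 rail 0.5171 stile 0.5795 gap 62.4
[ 0.64057152 -0.13714006  0.04      ]
the job is handed in; nothing more can be done
None
```

The job is handed in: the stile was tapped loose, drawn off, and lies flat on the board about 60 mm from the rail's end (measured from the last wrist picture), with the mallet standing on the bench and nothing else disturbed that I could see; the verdict was not shown.

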